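Put the pump gearbox in gear through its H gate

ROBOT

A 7-joint arm with a two-finger parallel gripper is mounted at the origin on the work surface. World frame = base frame: x ahead of the robot, y to its left, z up, the work surface at z = 0. Lengths are in m, angles in rad, forces in N, time in s.
With the tool pointing down it reaches from about 0.425 to 0.825 m from the base axis. Payload 3.6 kg.
Tool frame: the origin (TCP) lies midway between the tips of the shut fingers; the grasp point (between the pads) lies 19 mm behind it; z points along the fingers, y is the line along which they close (so a half turn about z gives the same grasp; the last joint's range is limited). The gripper opens to 85 mm and grips with 20 to 120 N. Pads are 22 mm wide; open, the fingers measure 114 mm over their backs; the gripper's body (76 mm by 85 mm) begins 54 mm behind the grasp point. The pads swing forward as they close: fully open they stand 13 mm farther back than shut.
Start: joints at [-1.333, 0.615, -0.013, 1.423, 0.008, 1.103, -0.04], TCP at [0.17, 0.627, 0.231] pointing down, gripper open.
Joint ranges: [-3.12, 3.12], [-0.3, 2.06], [-1.34, 1.32], [0.26, 2.42], [-1.36, 4.5], [0.01, 1.98], [-2.84, 2.84]. Speed limits (rad/s): [2.79, 2.79, 3.14, 3.14, 3.14, 3.14, 3.14].

INTERFACE

Orientations are given as a rotation vector (axis times angle).
In Python, from rig import robot gives the robot as it stands.
- The arm moves only by the tool inch_along, called after "Call:" as name(argument=value, ...) on one line, values as JSON. Schema: {"type":"object","properties":{"motion":{"type":"object","properties":{"offsets":{"type":"array","items":{"type":"array","items":{"type":"number"},"minItems":7,"maxItems":7},"minItems":1,"maxItems":10}},"additionalProperties":false,"required":["offsets"]},"grip_n":{"type":"number"},"only":{"type":"string"},"quiet":{"type":"boolean"},"lines":{"type":"string"}},"required":["motion"],"additionalProperties":false}. motion is an object whose key "offsets" holds a list of rows, 1 to 10 of them, each of 7 numbers: dx, dy, dz in shares of the most that a row can go, 1 being 62.5 mm, then a rotation vector rx, ry, rz in units of 0.2 rad, then the opening from 0.0 (shut) to 1.0 (fully open); each row shifts and turns the commanded pose from where the row before left it, along the tool's axes as they then stand; what a row does not reach is not made up. A row lasts 1/8 s, in which the tool goes at most 0.0625 m and 0.188 rad, less where a joint would pass 70% of its speed; a pose out of reach is approached as far as the arm can. The fingers move at their own pace and stop on an object; grip_n is the grip in N (left out, the last holds). Time passes only in rows, so rows that do not move let the fingers close. The tool returns the time, the measured TCP pose, the force, the opening and the grip force at its end. only (a regular expression) keeps the lines of the reply that match it, lines (a string "A,B") keeps lines A to B, and quiet returns only ok. Input that does not fit is refused with a message, and nothing moves.
- robot.state(): the state, without advancing time (a new reading comes with each control period).
- robot.get_image(name): name is "side" or "top" or "wrist"; returns a dict with "frame" (384x512x3 uint8, blue, green, red), "fx", "fy", "cx", "cy" (pixels), "camera_from_world" (4x4, takes a point from world to camera coordinates); the wrist camera has in their place "mount" (4x4, takes a point from camera to tool coordinates, whose origin is the TCP and whose axes are the flange's). Camera axes: x right, y down, z forward; pixel columns grow to the right and rows downward; lengths in m; the calibration is good to about 2 mm. The wrist camera is an equidistant fisheye: a pixel r from the principal point sees the ray r / f radians off the axis. A picture is of the moment at which its call begins: read the wrist's pose just before it. There is no depth.
- robot.sign_off(): hands the job in; it is judged then, once.
The state is a dict: "time": time; "qpos": joint angles; "joint_vel": joint speeds; "effort": joint torques, N m; "position": TCP position; "ee_rot": TCP orientation; "wrist_force": force on the tool from outside, world axes, zero at the start; "ft_torque": the same for the moment, N m; "grip_width": opening from 0.0 (shut) to 1.0 (fully open); "gripper_force": force on a finger pad.
Only numpy, scipy, OpenCV 4.12 (cv2) and the standard library are available. Lean on these libraries where they do the work, as an engineer would, in place of code of your own. Each camera call takes 0.05 s, during which the arm holds its last target. There are 200 camera calls.

TASK

On the pump gearbox the ball grip has worked up on its tapered shank: first tap or press it straight down until it is fully home on the lever. Then shift the lever out of its rear gear, across the neutral slot and forward all the way into the gear marked by the green disc, and let go with the grip still fully home. Never put it into the gear marked by the red disc, and leave the vial rack, radio and jar alone.

Things in the scene. Friction and masses are not known exactly. Their poses are not given: they have to be found in the camera images.
- gearbox: Red ribbed gearbox bolted down, on a 215 x 215 mm grey foot, 120 mm high, an aluminium gate plate on top. Fixed. Origin: centre of its underside. x points forward (away from the robot, the way the lever goes forward), y left, z up; yaw within 0.45 rad.
- gate_mid (a point): Centre of the gate plate (154 x 154 mm, 8 mm thick) at its top face, 120 mm above the gearbox origin. Slots: the neutral slot along y through this centre, and from it legs running forward (+x) and rearward (-x) at y = -24, 0 and +24 mm: six gears. Slots are 16 mm wide; the lever's 11 mm steel shaft runs in them and is stopped by their walls. Teeth between legs: 8 mm, round-ended.
- pivot (a point): The fixed point about which the lever leans, inside the gearbox, 30 mm above its origin.
- ball (a point): Centre of the black ball grip on the lever, 42 mm diameter, 201 mm from the pivot when home (231 mm up with the lever upright), up to 20 mm more when loose. Its z axis points up the lever. Below: 20 mm thick neck, then a 28 mm wide shoulder, underside 36 mm below the centre. Loose, bare steel taper shows under it; home, it sits flat on the dark 26 mm wide collar of the lever.
- pin (a point): Point on the lever's axis where it crosses the gate plate, 86 mm from the pivot.
- fore (a joint): Lean of the lever about the gearbox's y axis (rad): 0 upright in the neutral slot, positive forward (+x); the legs end at about +0.27 and -0.27. It starts in the middle rear leg, at -0.16 to -0.26. Holds where it is left by friction: about 3 N at the ball moves it.
- side (a joint): Lean of the lever to the side (rad), positive left (+y), in a frame that leans with fore: 0 middle legs, about +0.27 left legs, -0.27 right legs; the neutral slot ends just past these. Direction of the lever in the gearbox frame: (sin fore cos side, sin side, cos fore cos side). Same friction as fore.
- grip (a joint): How far the grip stands proud of its home seat along the lever (m): 0 fully home (a hard stop), starts at 0.010 to 0.018. Friction in the taper: it takes 8 N to slide it either way, so pulling it upward loosens it again.
- green_disc: Flat green disc, 20 mm diameter, 3 mm thick, on the gate plate just ahead of the front end of either the left or the right legs (46 mm ahead of the gate's centre, 24 mm to the side): marks the front gear wanted. Origin: centre of its underside; axes parallel to the gearbox's.
- red_disc: Like the green disc but red, on the other side: marks the front gear that must not be used.
- vial_rack: Bystander: white rack 200 x 85 mm with some capped vials, 65 mm high in all, beside the gearbox on its right. Origin: centre of its underside.
- radio: Bystander: black hand radio lying flat, body 120 x 58 x 36 mm with a 90 mm aerial at +x, to the left of the gearbox. Origin: centre of the body's underside.
- jar: Bystander: whitish jar with white lid, 60 mm diameter, 75 mm high, beyond the gearbox. Origin: centre of its underside.

How it is judged:
On the way, in this order (a step that is already met when the one before it is completed fails the run):
1. the grip is fully home on its taper while the lever is still in its rear gear (value of joint grip below 0.002 m and value of joint fore below -0.1 rad), for 0.2 s.
2. the lever stands in the neutral slot in line with the green disc (value of joint fore between -0.12 and 0.12 rad and y of pin in the frame of green_disc between -0.008 and 0.008 m), for 0.02 s.
3. the lever is fully forward in the green gear (value of joint fore above 0.22 rad and horizontal distance between pin and green_disc below 0.03 m), for 0.2 s.
At the end, for the whole second after the job is handed in: The lever leans at least 0.22 rad forward (of 0.27) in the leg of the green disc (pin within 30 mm of the disc in plan, which only that leg allows), at rest, with the grip home to within 2 mm (all of step 3 and value of joint grip below 0.002 m and velocity of joint fore between -0.05 and 0.05 rad/s and velocity of joint side between -0.05 and 0.05 rad/s); the robot touches nothing.
It fails at once if the lever goes into the gear of the red disc (horizontal distance between pin and red_disc below 0.03 m).
It fails at once if the vial rack is moved by more than 30 mm (distance of vial_rack from where it was at the start of the episode above 0.03 m).
It fails at once if the radio is moved by more than 30 mm (distance of radio from where it was at the start of the episode above 0.03 m).
It fails at once if the jar is moved by more than 30 mm (distance of jar from where it was at the start of the episode above 0.03 m).
It also fails if it takes over 42 s, if anything falls off the work surface, if the arm or the gripper's body presses on something with over 40 N, if the wrist force passes 120 N, or if a joint passes its speed limit or range.

## Working session

There is one attempt and no reset: what is moved stays moved. The work goes in short steps, Python scripts to look and compute and a tool call to move; the robot and the scene stay as the last step left them, time stands still between calls to the robot, and variables do not carry over. Pictures are saved under pics/ and viewed, at most 10 in all, crops included, and the job is handed in when it is done.

```bash
ls; mkdir -p pics
```

Run:
```python
from rig import robot
import cv2,pickle,numpy as np
s=robot.state(); d={n:robot.get_image(n) for n in("side","top")}
pickle.dump((s,d),open('obs0.pkl','wb'))
cv2.imwrite('pics/side0.png',d['side']['frame']);cv2.imwrite('pics/top0.png',d['top']['frame'])
for n in d: print(n,d[n]['fx'],d[n]['cx'],d[n]['cy'],np.round(d[n]['camera_from_world'],3).tolist())
print(s)
```

```text
pics
rig.py
side 425.94514121120034 261.41158223375396 185.79311708316607 [[0.872, -0.489, -0.019, -0.486], [-0.278, -0.463, -0.841, 0.31], [0.402, 0.739, -0.54, 0.89], [0.0, 0.0, 0.0, 1.0]]
top 396.4528209418815 256.47961580681647 187.17033662931286 [[0.019, -0.999, 0.029, 0.02], [-0.999, -0.02, -0.04, 0.593], [0.04, -0.028, -0.999, 0.982], [0.0, 0.0, 0.0, 1.0]]
{'time': 0.0, 'qpos': array([-1.33248001,  0.61592732, -0.01260046,  1.42495119,  0.00813963,
        1.10341459, -0.04041363]), 'joint_vel': array([-0.00129369,  0.00042937, -0.00106206, -0.00051525, -0.00120029,
        0.00115517,  0.00092654]), 'effort': array([ 5.34355706e-06, -4.69207120e+01,  2.59018214e-01, -1.71033132e+01,
        9.94031900e-03,  9.63552244e-03,  4.69208373e-06]), 'position': array([0.16992903, 0.62657286, 0.23011564]), 'ee_rot': array([-0.41463208, -3.11383979,  0.00414072]), 'wrist_force': array([0.06108818, 0.01101659, 0.0426976 ]), 'ft_torque': array([-0.03820992,  0.02591463,  0.03009339]), 'gripper_force': 0.0, 'grip_width': 1.0023357445751186}
```

View pics/side0.png

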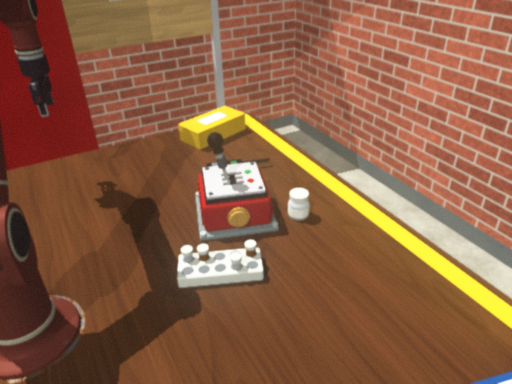

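View pics/top0.png

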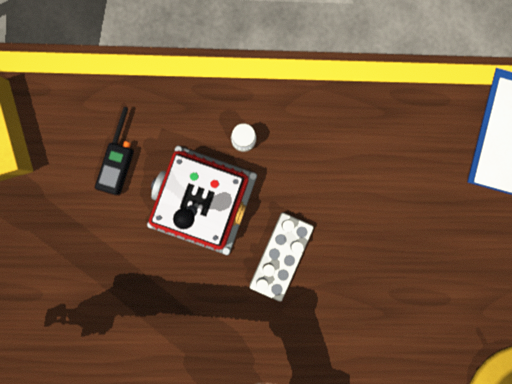

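Side view: ball at about (216,141), green disc (235,160), red disc (250,181). Top view: ball (184,216), green disc (194,176), red disc (215,184). Green is the left gear and the yaw is about -0.35. Next I measure these.

Create h.py:
```python
import numpy as np,cv2
from scipy.spatial.transform import Rotation as R
def ray(im,p):
    T=np.array(im['camera_from_world']);d=np.array([(p[0]-im['cx'])/im['fx'],(p[1]-im['cy'])/im['fy'],1])
    d=T[:3,:3].T@d; return -T[:3,:3].T@T[:3,3],d/np.linalg.norm(d)
def plane(im,p,z):
    o,d=ray(im,p); return o+d*(z-o[2])/d[2]
def tri(rs):
    A=0;b=0
    for o,d in rs: P=np.eye(3)-np.outer(d,d);A=A+P;b=b+P@o
    x=np.linalg.solve(A,b); return x,[np.linalg.norm(np.cross(x-o,d)) for o,d in rs]
def blob(f,col,box):
    x0,y0,x1,y1=box;h=cv2.cvtColor(f,cv2.COLOR_BGR2HSV)[y0:y1,x0:x1].astype(int)
    H,S,V=h[...,0],h[...,1],h[...,2]
    m={'g':(abs(H-65)<22)&(S>110)&(V>60),'r':((H<10)|(H>170))&(S>130)&(V>110),'k':(V<45)}[col]
    n,l,st,c=cv2.connectedComponentsWithStats(m.astype(np.uint8))
    i=1+np.argmax(st[1:,4]); return c[i]+[x0,y0],st[i],(l==i)
```

Run:
```python
import pickle;from h import *
s,d=pickle.load(open('obs0.pkl','rb'));S,T=d['side'],d['top']
P={}
for n,c,bs,bt in(('green','g',(227,153,243,167),(186,168,202,184)),('red','r',(243,174,257,187),(208,178,222,190))):
    a,sa,_=blob(S['frame'],c,bs);b,sb,_=blob(T['frame'],c,bt)
    print(n,a,sa[2:],b,sb[2:],tri([ray(S,a),ray(T,b)]),plane(T,b,.123),plane(S,a,.123)); P[n]=plane(T,b,.123)
y=P['green']-P['red'];print('yaw',np.arctan2(-y[0],y[1]),np.linalg.norm(y))
# ball circles
def fit(f,box):
    x0,y0,x1,y1=box;m=(f[y0:y1,x0:x1].max(2)<45).astype(np.uint8)
    for r in m: print(''.join('.#'[v] for v in r))
fit(S['frame'],(204,128,240,184)); print(); fit(T['frame'],(168,184,222,232))
k=8
a=cv2.resize(S['frame'][125:200,190:280],None,fx=k*.8,fy=k*.8,interpolation=2)
cv2.imwrite('pics/cs.png',np.hstack([cv2.resize(S['frame'][128:193,200:250],(400,520)),cv2.resize(T['frame'][165:230,170:220],(400,520))]))
```

```text
Traceback (most recent call last):
  File "h.py", line 17, in blob
    i=1+np.argmax(st[1:,4]); return c[i]+[x0,y0],st[i],(l==i)
        ~~~~~~~~~^^^^^^^^^^
ValueError: attempt to get argmax of an empty sequence
```

```bash
sed -i "s/(abs(H-65)<22)&(S>110)&(V>60)/(abs(H-65)<25)\&(S>70)\&(V>50)/;s/(S>130)&(V>110)/(S>110)\&(V>90)/" h.py
```

Create m.py:
```python
import pickle;from h import *
s,d=pickle.load(open('obs0.pkl','rb'));S,T=d['side'],d['top']
cv2.imwrite('pics/cs.png',np.hstack([cv2.resize(S['frame'][128:193,200:265],(400,400)),cv2.resize(T['frame'][165:230,165:230],(400,400))]))
P={}
for n,c,bs,bt in(('green','g',(225,150,260,178),(184,166,204,186)),('red','r',(243,174,257,187),(208,178,222,190))):
    a,sa,_=blob(S['frame'],c,bs);b,sb,_=blob(T['frame'],c,bt)
    print(n,a,sa[2:],b,sb[2:],tri([ray(S,a),ray(T,b)]),plane(T,b,.123),plane(S,a,.123)); P[n]=plane(T,b,.123)
y=P['green']-P['red'];print('yaw',np.arctan2(-y[0],y[1]),np.linalg.norm(y))
def fit(f,box):
    x0,y0,x1,y1=box;m=(f[y0:y1,x0:x1].max(2)<45).astype(np.uint8)
    for r in m: print(''.join('.#'[v] for v in r))
fit(S['frame'],(204,128,240,184)); print(); fit(T['frame'],(168,184,222,232))
```

```bash
python3 m.py
```

```text
green [233.05263158 161.42105263] [ 7  4 19] [193.68627451 176.21568627] [ 8  8 51] (array([0.59100553, 0.17735519, 0.15689821]), [np.float64(0.01804937986982831), np.float64(0.018049379869828328)]) [0.60967757 0.17441353 0.123     ] [0.59934881 0.239699   0.123     ]
red [250.14285714 180.07142857] [ 5  3 14] [214.26 183.48] [ 8  8 50] (array([0.59546165, 0.12844112, 0.11955495]), [np.float64(0.0009050376739280988), np.float64(0.000905037673928019)]) [0.59448844 0.12857528 0.123     ] [0.59377772 0.12310183 0.123     ]
yaw -0.31997681950238427 0.04828928557085154
....................................
....................................
....................................
....................................
....................................
....................................
....................................
....................................
....................................
....................................
....................................
....................................
....................................
....................................
...........
[... 3483 characters left out ...]
############............................
......#####...############............................
......###################.............................
......###################.............................
.......##################.............................
........################..............................
.........##############...............................
..........############................................
............########..................................
......................................................
......................................................
......................................................
......................................................
```

View pics/cs.png

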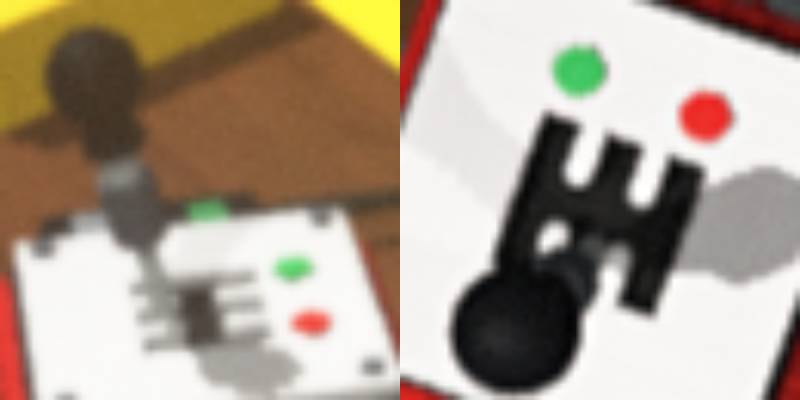

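Crop left (side): ball centre ≈ (215.1,140.5), green disc ≈ (247.8,171.5), red ≈ (250.5,180.3). The earlier "green" at (233,161) was the radio's screen. Crop right (top): ball ≈ (184,218), lever in the middle rear leg.

Create m.py:
```python
import pickle;from h import *
s,d=pickle.load(open('obs0.pkl','rb'));S,T=d['side'],d['top']
P={}
for n,c,bs,bt in(('green','g',(242,167,255,177),(184,166,204,186)),('red','r',(243,175,257,187),(208,178,222,190))):
    a,sa,_=blob(S['frame'],c,bs);b,sb,_=blob(T['frame'],c,bt)
    P[n],e=tri([ray(S,a),ray(T,b)]); print(n,a,P[n],e,plane(T,b,.123))
    P[n]=(P[n]+plane(T,b,.123))/2
y=P['green']-P['red'];yaw=np.arctan2(-y[0],y[1]);print('yaw disc',yaw,np.linalg.norm(y))
# plate edges: white plate in top view
f=T['frame'][140:260,140:265]; m=(f.min(2)>130).astype(np.uint8);n,l,st,c=cv2.connectedComponentsWithStats(m);i=1+np.argmax(st[1:,4])
q=cv2.minAreaRect(cv2.findContours((l==i).astype(np.uint8),0,2)[0][0]); bx=cv2.boxPoints(q)+[140,140]
W=np.array([plane(T,p,.12) for p in bx]);print('plate',q[1],q[2],W.mean(0));
for k in range(4):
    e=W[(k+1)%4]-W[k];print(np.linalg.norm(e),np.arctan2(e[1],e[0]))
B,e=tri([ray(S,(215.1,140.5)),ray(T,(183.9,218.2))]);print('ball',B,e)
for yw in(yaw,-.35):
    ex=np.array([np.cos(yw),np.sin(yw),0]);ey=np.array([-ex[1],ex[0],0])
    g=(P['green']+P['red'])/2-.046*ex;g[2]=.12;pv=g-[0,0,.09];v=B-pv
    print('gate',g,'lever',np.linalg.norm(v),'fore',np.arctan2(v@ex,v[2]),'side',np.arcsin(v@ey/np.linalg.norm(v)))
```

```bash
python3 m.py
```

```text
green [247.14285714 171.07142857] [0.61055154 0.17446721 0.11999897] [np.float64(0.0007591296308257659), np.float64(0.0007591296308258788)] [0.60967757 0.17441353 0.123     ]
red [250.14285714 180.07142857] [0.59546165 0.12844112 0.11955495] [np.float64(0.0009050376739280988), np.float64(0.000905037673928019)] [0.59448844 0.12857528 0.123     ]
yaw disc -0.31839202476924944 0.048363400563060585
plate (70.76517486572266, 70.96697998046875) 19.65382194519043 [0.55850797 0.16701959 0.12      ]
0.156881180835911 -0.3134843025049349
0.1574211250743367 -1.893870589586091
0.15726215861401133 2.819737938271516
0.15610893482416482 1.2452361387259943
ball [0.52223166 0.17551968 0.23859147] [np.float64(0.0010818616214869766), np.float64(0.00108186162148701)]
gate [0.55885676 0.16587412 0.12      ] lever 0.21200196716625794 fore -0.17928749597329308 side -0.010869637019723828
gate [0.55933366 0.16724758 0.12      ] lever 0.2120268494239859 fore -0.1787551337225044 side -0.023355837380633973
```

Create go.py:
```python
import sys;from h import *
from rig import robot
# usage: go.py ball x y z | lever fore side L ; prints delta in tool axes to put TCP 21 mm below that point
yaw=-.318;pv=np.array([.5587,.1664,.03]);Rz=R.from_euler('z',yaw)
def ballpos(f,s,L=.201): return pv+Rz.apply(L*np.array([np.sin(f)*np.cos(s),np.sin(s),np.cos(f)*np.cos(s)]))
def toolrot(roll): # tool z = down leaning with side lean 'roll'
    return Rz*R.from_euler('x',-roll)*R.from_matrix(np.array([[-1,0,0],[0,1,0],[0,0,-1]]))
if __name__=='__main__':
    f,s,L,up,roll=map(float,sys.argv[1:6]);st=robot.state();R0=R.from_rotvec(st['ee_rot']);R1=toolrot(roll)
    b=ballpos(f,s,L);t=b+R1.apply([0,0,.021])+[0,0,up]
    print('ball',b.round(4),'tcp',t.round(4),'now',st['position'].round(4),'dtool',R0.inv().apply(t-st['position']).round(4),'rot',(R0.inv()*R1).as_rotvec().round(3),'t',st['time'])
```

```bash
python3 go.py -.18 -.005 .212 .08 0; python3 go.py -.18 -.005 .212 0 0
```

```text
ball [0.5223 0.1773 0.2386] tcp [0.5223 0.1773 0.2976] now [0.1699 0.6267 0.2303] dtool [-0.4577 -0.3417 -0.0665] rot [-0.002  0.     0.053] t 0.1
ball [0.5223 0.1773 0.2386] tcp [0.5223 0.1773 0.2176] now [0.1699 0.6267 0.2303] dtool [-0.4577 -0.3415  0.0135] rot [-0.002  0.     0.053] t 0.1
```
Move: total 0.571 ; 10 rows of (-0.045,-0.034,-0.008). First raise. 10 rows: norm .057 OK. Rows use tool axes as stand; rotate at end.

The manual's scale: shifts go in shares of 62.5 mm and turns go in units of 0.2 rad. Converting my numbers, -0.034 m is -0.544, -0.046 m is -0.736, 0.053 rad is 0.265.

Call:
inch_along(motion={"offsets":[[-0.688, -0.512, -0.48, 0, 0, 0, 1], [-0.736, -0.544, -0.32, 0, 0, 0, 1], [-0.736, -0.544, -0.272, 0, 0, 0, 1], [-0.736, -0.544, 0, 0, 0, 0, 1], [-0.736, -0.544, 0, 0, 0, 0, 1], [-0.736, -0.544, 0, 0, 0, 0, 1], [-0.736, -0.544, 0, 0, 0, 0, 1], [-0.736, -0.544, 0, 0, 0, 0, 1], [-0.736, -0.544, 0, 0, 0, 0, 1], [-0.736, -0.544, 0, 0, 0, 0.265, 1]]}, grip_n=40)

```text
time: 1.35
position: [0.5234, 0.18, 0.298]
ee_rot: [-0.499, -3.101, 0.0]
wrist_force: [0.7, 0.4, 0.4]
grip_width: 1.003
gripper_force: 0.0
```

```bash
python3 go.py -.18 -.005 .212 .08 0
```

Run:
```python
from rig import robot
import cv2
cv2.imwrite('pics/w1.png',robot.get_image('wrist')['frame'])
```

```text
ball [0.5223 0.1773 0.2386] tcp [0.5223 0.1773 0.2976] now [0.5234 0.18   0.298 ] dtool [ 0.0002 -0.0029  0.0004] rot [-0.    -0.001 -0.001] t 1.35
```

View pics/w1.png

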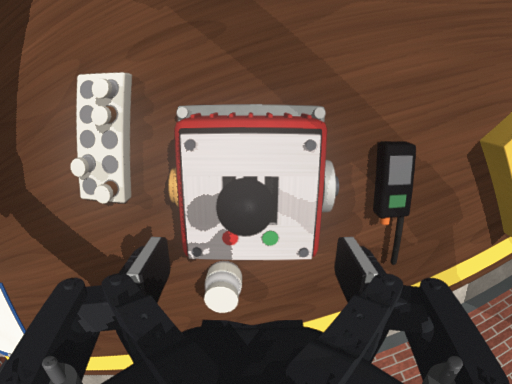

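Wrist view: ball centre at about (246,207), radius about 30. The finger pads are at (150,265) and (355,265), so their midpoint is about x=252. The gearbox is square to the image, so the yaw is right. I'll refine the ball position with this ray.

Run:
```python
import pickle;from h import *
from rig import robot
st=robot.state();w=robot.get_image('wrist')
m=(w['frame'].max(2)<48).astype(np.uint8);m[:150]=0;m[245:]=0;m[:,:200]=0;m[:,310:]=0
m=cv2.morphologyEx(m,cv2.MORPH_OPEN,cv2.getStructuringElement(2,(25,25)))
c=cv2.findContours(m,0,2)[0];c=max(c,key=cv2.contourArea);(u,v),r=cv2.minEnclosingCircle(c);print(u,v,r)
a=np.array([(u-w['cx'])/w['fx'],(v-w['cy'])/w['fy']]);th=np.hypot(*a)
dc=np.append(a/th*np.sin(th),np.cos(th));M=np.array(w['mount']);R0=R.from_rotvec(st['ee_rot'])
o=st['position']+R0.apply(M[:3,3]);d=R0.apply(M[:3,:3]@dc)
_,D=pickle.load(open('obs0.pkl','rb'))
B,e=tri([(o,d),ray(D['top'],(183.9,218.2)),ray(D['side'],(215.1,140.5))]);print(B,e)
print('wrist ray at z .2386',o+d*(.2386-o[2])/d[2],'range from radius',.021/np.sin(r/w['fx']),np.linalg.norm(B-o))
```

```text
Traceback (most recent call last):
ValueError: max() iterable argument is empty
```

Create wb.py:
```python
import pickle;from h import *
from rig import robot
st=robot.state();w=robot.get_image('wrist')
m=(w['frame'].max(2)<80).astype(np.uint8);m[:150]=0;m[245:]=0;m[:,:200]=0;m[:,310:]=0
m=cv2.morphologyEx(m,cv2.MORPH_OPEN,cv2.getStructuringElement(2,(25,25)))
c=cv2.findContours(m,0,2)[0];u,v,r=246,207,30
if c: c=max(c,key=cv2.contourArea);(u,v),r=cv2.minEnclosingCircle(c)
print(bool(len(c)),u,v,r)
a=np.array([(u-w['cx'])/w['fx'],(v-w['cy'])/w['fy']]);th=np.hypot(*a)
dc=np.append(a/th*np.sin(th),np.cos(th));M=np.array(w['mount']);R0=R.from_rotvec(st['ee_rot'])
o=st['position']+R0.apply(M[:3,3]);d=R0.apply(M[:3,:3]@dc)
_,D=pickle.load(open('obs0.pkl','rb'))
B,e=tri([(o,d),ray(D['top'],(183.9,218.2)),ray(D['side'],(215.1,140.5))]);print(B,e)
print('wrist ray at z .2386',o+d*(.2386-o[2])/d[2],'range',.021/np.sin(r/w['fx']),np.linalg.norm(B-o))
```

```bash
python3 wb.py; python3 go.py -.18 -.005 .212 0 0
```

```text
True 255.35011291503906 198.28158569335938 30.928564071655273
[0.52259716 0.1762087  0.23822039] [np.float64(0.0007585974055531228), np.float64(0.001372886971627974), np.float64(0.0010009278911845554)]
wrist ray at z .2386 [0.52296402 0.17683447 0.2386    ] range 0.20223914538327073 0.21310457865999316
ball [0.5223 0.1773 0.2386] tcp [0.5223 0.1773 0.2176] now [0.5244 0.1771 0.2977] dtool [ 0.0021 -0.0003  0.0801] rot [-0.003  0.001 -0.008] t 1.5
```

All three rays agree on the ball to about 1 mm. Descend and grip.

In the tool's units: 0.04 m is 0.64, 0.001 m is 0.016.

Call:
inch_along(motion={"offsets":[[0.016, 0, 0.64, 0, 0, 0, 1], [0.016, 0, 0.64, 0, 0, 0, 1], [0, 0, 0, 0, 0, 0, 1], [0, 0, 0, 0, 0, 0, 0.45], [0, 0, 0, 0, 0, 0, 0.3], [0, 0, 0, 0, 0, 0, 0.3], [0, 0, 0, 0, 0, 0, 0.3], [0, 0, 0, 0, 0, 0, 0.3]]}, grip_n=60)

```text
time: 2.5
position: [0.5215, 0.1814, 0.2201]
ee_rot: [0.498, 3.1, 0.0]
wrist_force: [-1.5, -1.8, 5.9]
grip_width: 0.465
gripper_force: 59.5
```

```bash
python3 go.py -.18 -.005 .212 0 0; python3 go.py -.18 -.005 .201 0 0
```

```text
ball [0.5223 0.1773 0.2386] tcp [0.5223 0.1773 0.2176] now [0.5215 0.1814 0.2201] dtool [-0.0021 -0.0037  0.0025] rot [ 0.001  0.002 -0.001] t 2.5
ball [0.5242 0.1767 0.2278] tcp [0.5242 0.1767 0.2068] now [0.5215 0.1814 0.2201] dtool [-0.004  -0.0036  0.0133] rot [ 0.001  0.002 -0.001] t 2.5
```

In the tool's units: 0.004 m is 0.064, 0.003 m is 0.048.

Call:
inch_along(motion={"offsets":[[-0.008, 0, 0.064, 0, 0, 0, 0.3], [-0.008, 0, 0.064, 0, 0, 0, 0.3], [-0.008, 0, 0.048, 0, 0, 0, 0.3], [0, 0, 0, 0, 0, 0, 0.3]]})

```text
time: 3.0
position: [0.5231, 0.1808, 0.2089]
ee_rot: [0.498, 3.099, 0.0]
wrist_force: [-0.9, -2.9, 5.3]
grip_width: 0.464
gripper_force: 59.6
```

```bash
python3 go.py -.18 -.005 .201 0 0
```

```text
ball [0.5242 0.1767 0.2278] tcp [0.5242 0.1767 0.2068] now [0.5231 0.1808 0.2089] dtool [-0.0023 -0.0036  0.0022] rot [ 0.001  0.003 -0.001] t 3.0
```

Call:
inch_along(motion={"offsets":[[0, 0, 0.048, 0, 0, 0, 0.3], [0, 0, 0.048, 0, 0, 0, 0.3], [0, 0, 0, 0, 0, 0, 0.3]]})

```text
time: 3.38
position: [0.5242, 0.1812, 0.2059]
ee_rot: [0.497, 3.096, 0.003]
wrist_force: [-3.9, -2.9, 17.6]
grip_width: 0.467
gripper_force: 60.6
```

```bash
python3 go.py -.18 -.005 .201 0 0
```

```text
ball [0.5242 0.1767 0.2278] tcp [0.5242 0.1767 0.2068] now [0.5242 0.1812 0.2059] dtool [-0.0014 -0.0043 -0.0008] rot [ 0.003  0.005 -0.001] t 3.375
```

Call:
inch_along(motion={"offsets":[[0, 0, 0.064, 0, 0, 0, 0.3], [0, 0, 0, 0, 0, 0, 0.3], [0, 0, 0, 0, 0, 0, 0.3]]})

```text
time: 3.75
position: [0.5252, 0.1818, 0.2057]
ee_rot: [0.497, 3.093, 0.007]
wrist_force: [-8.4, -3.4, 34.8]
grip_width: 0.467
gripper_force: 61.8
```

```bash
python3 go.py -.18 -.005 .201 0 0
```

Run:
```python
from rig import robot
import cv2,numpy as np
S=robot.get_image('side')['frame'];T=robot.get_image('top')['frame']
cv2.imwrite('pics/c2.png',np.hstack([cv2.resize(S[113:193,190:270],(400,400)),cv2.resize(T[155:235,155:235],(400,400))]))
```

```text
ball [0.5242 0.1767 0.2278] tcp [0.5242 0.1767 0.2068] now [0.5252 0.1818 0.2057] dtool [-0.0007 -0.0052 -0.0011] rot [ 0.006  0.008 -0.   ] t 3.75
```

View pics/c2.png

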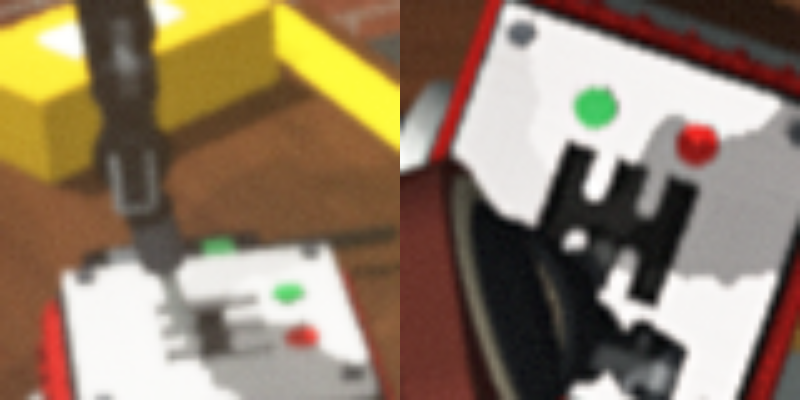

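The grip is hard against its stop: 35 N with no more travel, and the total travel was about 14 mm. The view shows the lever still in the rear leg and no taper visible. I'll ease the press and move to neutral.

In the tool's units: -0.005 m is -0.08.

Call:
inch_along(motion={"offsets":[[0, 0, -0.08, 0, 0, 0, 0.3], [0, 0, 0, 0, 0, 0, 0.3]]}, grip_n=40)

```text
time: 4.1
position: [0.5239, 0.1813, 0.206]
ee_rot: [0.497, 3.097, 0.003]
wrist_force: [-3.7, -2.1, 16.0]
grip_width: 0.468
gripper_force: 60.3
```

Call:
inch_along(motion={"offsets":[[-0.144, 0, -0.016, 0, 0, 0, 0.3], [-0.144, 0, -0.016, 0, 0, 0, 0.3], [-0.144, 0, -0.008, 0, 0, 0, 0.3], [-0.144, 0, 0, 0, 0, 0, 0.3], [0, 0, 0, 0, 0, 0, 0.3]]})

```text
time: 4.72
position: [0.5575, 0.1711, 0.2083]
ee_rot: [0.498, 3.099, 0.005]
wrist_force: [-3.5, -0.7, 13.4]
grip_width: 0.468
gripper_force: 61.6
```

```bash
python3 go.py 0 0 .201 0 0
```

```text
ball [0.5587 0.1664 0.231 ] tcp [0.5587 0.1664 0.21  ] now [0.5575 0.1711 0.2083] dtool [-0.0026 -0.0041 -0.0017] rot [ 0.004  0.002 -0.   ] t 4.725
```

In the tool's units: 0.0126 m is 0.2016, -0.002 m is -0.032, 0.07 rad is 0.35.

Call:
inch_along(motion={"offsets":[[-0.032, 0, 0, 0, 0, 0, 0.3], [0, 0.2016, 0.0064, 0.35, 0, 0, 0.3], [0, 0.2016, 0.0064, 0.35, 0, 0, 0.3], [0, 0, 0, 0, 0, 0, 0.3]]})

```text
time: 5.22
position: [0.5666, 0.1966, 0.2047]
ee_rot: [-0.487, -3.075, 0.214]
wrist_force: [-1.2, 0.1, 7.5]
grip_width: 0.464
gripper_force: 62.3
```

```bash
python3 go.py 0 .14 .201 0 .14
```

```text
ball [0.5675 0.193  0.229 ] tcp [0.5666 0.1903 0.2082] now [0.5666 0.1966 0.2047] dtool [-0.0019 -0.0065 -0.0027] rot [0.001 0.001 0.004] t 5.225
```

Call:
inch_along(motion={"offsets":[[0, 0.2016, 0.0096, 0.35, 0, 0, 0.3], [0, 0.2016, 0.0096, 0.35, 0, 0, 0.3], [0, 0, 0, 0, 0, 0, 0.3]]})

```text
time: 5.6
position: [0.5736, 0.2169, 0.1993]
ee_rot: [-0.486, -3.028, 0.431]
wrist_force: [-4.5, -2.2, 9.4]
grip_width: 0.47
gripper_force: 62.4
```

```bash
python3 go.py 0 .279 .201 0 .28
```

Run:
```python
from rig import robot
import cv2,numpy as np
S=robot.get_image('side')['frame'];T=robot.get_image('top')['frame']
cv2.imwrite('pics/c3.png',np.hstack([cv2.resize(S[113:193,190:270],(400,400)),cv2.resize(T[155:235,155:235],(400,400))]))
```

```text
ball [0.576  0.219  0.2232] tcp [0.5742 0.2135 0.203 ] now [0.5736 0.2169 0.1993] dtool [-0.0016 -0.004  -0.0027] rot [-0.003 -0.    -0.   ] t 5.6
```

View pics/c3.png

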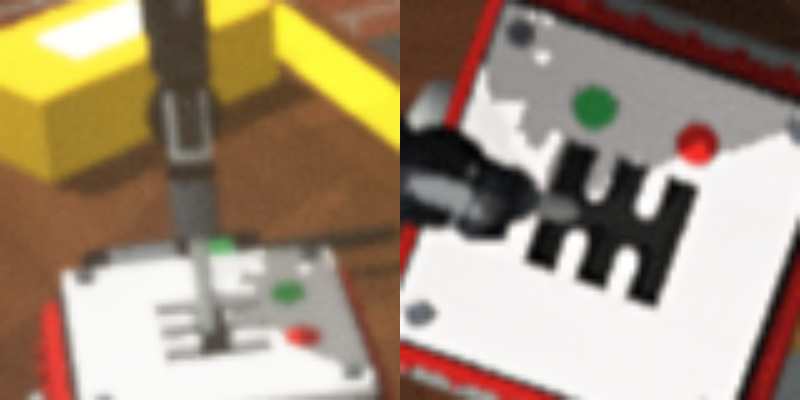

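The lever is at the left end of the neutral slot (pin at about (558,208) in the right-hand crop). Now forward.

Call:
inch_along(motion={"offsets":[[-0.176, 0, 0.0048, 0, 0, 0, 0.3], [-0.176, 0.0048, 0.0128, 0, 0, 0, 0.3], [-0.176, 0.0064, 0.0208, 0, 0, 0, 0.3], [-0.176, 0.008, 0.0288, 0, 0, 0, 0.3], [-0.176, 0.0096, 0.032, 0, 0, 0, 0.3], [0, 0, 0, 0, 0, 0, 0.3]]})

```text
time: 6.45
position: [0.6244, 0.1964, 0.1917]
ee_rot: [-0.488, -3.023, 0.436]
wrist_force: [-2.1, -5.8, 2.4]
grip_width: 0.464
gripper_force: 64.8
```

```bash
python3 go.py .27 .279 .201 0 .28
```

```text
ball [0.625  0.2029 0.2162] tcp [0.6231 0.1974 0.196 ] now [0.6244 0.1964 0.1917] dtool [ 0.0015 -0.0008 -0.0043] rot [-0.007 -0.004 -0.002] t 6.45
```

Call:
inch_along(motion={"offsets":[[-0.048, 0, 0.064, 0, 0, 0, 0.3], [0, 0, 0.048, 0, 0, 0, 0.3], [0, 0, 0, 0, 0, 0, 0.3], [0, 0, 0, 0, 0, 0, 0.3]]})

```text
time: 6.95
position: [0.6269, 0.1961, 0.1902]
ee_rot: [-0.488, -3.027, 0.429]
wrist_force: [-10.1, -3.5, 21.5]
grip_width: 0.462
gripper_force: 66.6
```

```bash
python3 go.py .27 .279 .201 0 .28
```

```text
ball [0.625  0.2029 0.2162] tcp [0.6231 0.1974 0.196 ] now [0.6269 0.1961 0.1902] dtool [ 0.0039 -0.0016 -0.0056] rot [-0.002 -0.002 -0.002] t 6.95
```

In the tool's units: -0.004 m is -0.064, 0.002 m is 0.032.

Call:
inch_along(motion={"offsets":[[0.032, 0, -0.064, 0, 0, 0, 0.3], [0, 0, 0, 0, 0, 0, 0.8], [0, 0, 0, 0, 0, 0, 1], [0, 0, 0, 0, 0, 0, 1], [0, 0, 0, 0, 0, 0, 1], [0, 0, 0, 0, 0, 0, 1]]})

```text
time: 7.7
position: [0.6268, 0.1989, 0.188]
ee_rot: [-0.485, -3.029, 0.427]
wrist_force: [-0.1, -0.1, -0.7]
grip_width: 1.001
gripper_force: 0.0
```

Call:
inch_along(motion={"offsets":[[0, 0, -0.32, 0, 0, 0, 1], [0, 0, -0.64, 0, 0, 0, 1], [0, 0, -0.8, 0, 0, 0, 1], [0.8, 0, 0, 0, 0, 0, 1], [0.96, 0, 0, 0, 0, 0, 1], [0.96, 0, 0, 0, 0, 0, 1], [0.96, 0, 0, 0, 0, 0, 1], [0, 0, 0, 0, 0, 0, 1], [0, 0, 0, 0, 0, 0, 1]]})

```text
time: 8.82
position: [0.4185, 0.2992, 0.2943]
ee_rot: [-0.486, -3.031, 0.427]
wrist_force: [0.5, -0.9, 0.0]
grip_width: 0.998
gripper_force: 0.0
```

Run:
```python
from rig import robot
import cv2,numpy as np
S=robot.get_image('side')['frame'];T=robot.get_image('top')['frame']
import pickle;pickle.dump((S,T),open('obs4.pkl','wb'))
cv2.imwrite('pics/c4.png',np.hstack([cv2.resize(S[118:193,195:270],(400,400)),cv2.resize(T[145:220,160:235],(400,400))]))
```

```text
(no output)
```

View pics/c4.png

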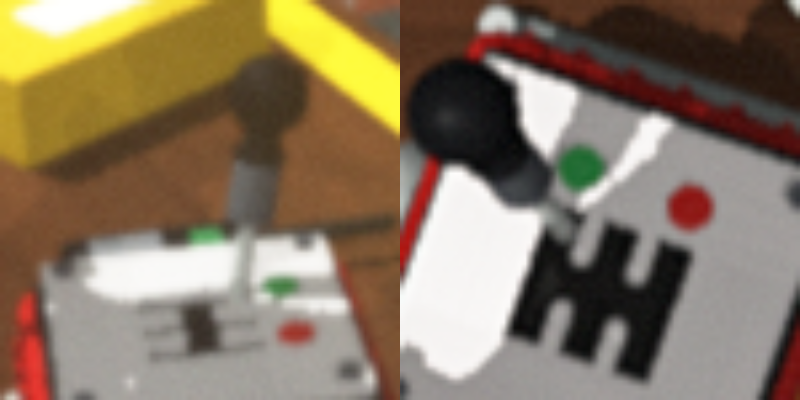

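Lever in the front-left leg. The ball is at side (245.2,135.2) and top (171.8,165.6). I'll check that the grip is home by the lever length.

Run:
```python
import pickle;from h import *
from go import pv,Rz
_,D=pickle.load(open('obs0.pkl','rb'))
B,e=tri([ray(D['side'],(245.2,135.2)),ray(D['top'],(171.8,165.6))]);v=Rz.inv().apply(B-pv);L=np.linalg.norm(v)
print(B,e,'L',L,'fore',np.arctan2(v[0],v[2]),'side',np.arcsin(v[1]/L))
```

```text
[0.62474365 0.20577274 0.21497741] [np.float64(0.0009180841477402612), np.float64(0.0009180841477402819)] L 0.20032129062918264 fore 0.26611840535931336 side 0.2939932714239003
```

L is 200 mm, so the grip is home, and fore is 0.27 in the green leg. The arm is clear, so I hand in.

```bash
python3 -c "
from rig import robot
print(robot.sign_off())"
```

```text
the job is handed in; nothing more can be done
None
```

The grip was pressed fully home, the lever was shifted through neutral all the way forward into the green (left front) gear and released, and the job is handed in; my last measurement gave fore about 0.27 rad and the ball 200 mm from the pivot (201 mm is home), and sign-off returned no verdict.

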